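# Switch the load changeover box to the ring output

## Robot

A 6-joint arm with a two-finger parallel gripper is mounted at the origin on the work surface. World frame = base frame: x ahead of the robot, y to its left, z up, the work surface at z = 0. Lengths are in m, angles in rad, forces in N, time in s.
With the tool pointing down it reaches from about 0.225 to 0.875 m from the base axis. Payload 3.4 kg.
Tool frame: the origin (TCP) lies midway between the tips of the shut fingers; the grasp point (between the pads) lies 19 mm behind it (manip.grip_point_offset is the distance from the TCP to the grasp point, in m); x points along the fingers, y is the direction in which the jaws open and shut, and the axes are right-handed (so a half turn about x gives the same grasp; the last joint's range is limited). The gripper opens to 85 mm and grips with 20 to 120 N. Pads are 22 mm wide; open, the fingers measure 114 mm over their backs; the gripper's body (76 mm by 85 mm) begins 54 mm behind the grasp point. The pads swing forward as they close: fully open they stand 13 mm farther back than shut.
Start: joints at [1.184, 0.276, 1.505, -0, 1.361, -0.121], TCP at [0.151, 0.555, 0.231] pointing down, gripper open.
Joint ranges: [-2.89, 2.89], [-0.75, 2.08], [0.22, 2.7], [-1.18, 4.32], [0.11, 2.71], [-2.7, 2.7]. Speed limits (rad/s): [2.57, 2.57, 3.14, 3.14, 3.14, 3.14].

## Interface

Orientations are given as a unit quaternion [w, x, y, z].
In Python, from rig import manip gives the robot as it stands.
- The arm moves only by the shell command python3 -m crank 'ROWS' [FORCE]. ROWS is a JSON object of lists of equal length, an entry for each row: "grip": the opening, from 0 (shut) to 1 (fully open); "slide": the shift along the world's x, y, z in cm, a list of three; "roll": the turn about the world's z in degrees. In form: {"grip": [grip, ...], "slide": [[dx, dy, dz], ...], "roll": [roll, ...]}. A call has 1 to 20 rows; each row is the pose to reach, as a shift and turn from the pose commanded when the call began; what a row does not reach only later rows make up. A row lasts 1/10 s, in which the tool goes at most 50 mm and 8.59 degrees, less where a joint would pass 70% of its speed; a pose out of reach is approached as far as the arm can. A call with a gripper value outside its range is refused whole. The fingers move at their own pace and stop on an object; FORCE is the grip in N (left out, the last holds). Time passes only in rows, so rows that repeat a pose let the fingers close. It gives the time, the measured TCP pose, the force and the opening at its end, in the units of the state.
- manip.get_state(): the state, without advancing time (a new reading comes with each control period).
- manip.get_image(name): name is "scene" or "top"; returns a dict with "frame" (480x640x3 uint8, red, green, blue), "K" (3x3 intrinsics, pixels), "distortion" ([k1, k2, p1, p2, k3] as OpenCV has them; the pictures are not rectified), "R" (3x3) and "t" (3): a world point X has camera coordinates R X + t. Camera axes: x right, y down, z forward; pixel columns grow to the right and rows downward; lengths in m; the calibration is good to about 2 mm. A picture is of the moment at which its call begins. There is no depth.
- manip.sign_off(): hands the job in, once; it reports no verdict.
The state is a dict: "clock": time; "qpos": joint angles; "qd": joint speeds; "effort": joint torques, N m; "position": TCP position; "ee_rot": TCP orientation; "contact_force": force on the tool from outside, world axes, zero at the start; "moment": the same for the moment, N m; "width": finger opening in m.
Only numpy, scipy, OpenCV 4.12 (cv2) and the standard library are available. Lean on these libraries where they do the work, as an engineer would, in place of code of your own. Each camera call takes 0.05 s, during which the arm holds its last target. There are 200 camera calls.

## Task

On the grey changeover box, push the dial's upright tab round from one side with the fingertips, without taking it between the fingers, until it has clicked home pointing at the legend disc with the open ring. Only then press the round push button fully down to confirm, and let it come back up. Leave everything else on the box and the bench where it is.

Things in the scene. Friction and masses are not known exactly. Their poses are not given: they have to be found in the camera images.
- box: Grey steel load-changeover box, fixed to the bench, 250 (its x) x 330 (its y) x 70 high, flat top. Origin: centre of its underside, on the bench; z up. On its top are a round selector dial (towards its +y end) and a push button (towards its -y end).
- dial_axis (a point): Point on the dial's vertical turning axis, on the dial's flat upper face (85 above the bench). In the box's frame it is 40 towards +y from the box's centre. The dial is an aluminium disc 120 in diameter, with a low black hub (36 diameter, 6 high) in the middle.
- dial (a joint): Dial angle (rad), counter-clockwise from above: the tab's direction from the box's +x. Sprung click stops at 0, +-1.047, +-2.094; pushed past half-way between two stops (2 to 3 N at the tab) it snaps to the next and stays. End stops at +-2.4, so it cannot pass 180 degrees. Starts at or springing into the unmarked stop at 0.
- tab (a point): Centre of the black upright fin on the dial: 34 long radially (32 to 66 from the dial's axis), 8 thick, 36 high above the dial's face (top 121 above the bench). Turns with the dial: x points radially outward, y across its thickness, z up; 49 from the axis, 17.5 above the face. The tab is also the pointer: it points outward at the selected legend.
- pointer (a point): Imaginary point that turns with the dial, straight out from the tab, 100 from the dial's axis: it lies over the centre of the legend disc which the tab points at.
- button_top (a point): Centre of the top of the round push button (steel cap, 30 in diameter, on a black housing), 120 from the box's centre towards the box's -y. Pressed straight down.
- button (a joint): Press depth of the button (m): 0 released, 0.006 fully down; a spring returns it; fully down takes about 5 N.
- legend_ring: Fixed legend disc on the box's top beside the dial, aluminium, 38 in diameter, 4 thick, carrying in black relief (2 high) an open ring (outer diameter 29, inner 17). Origin: centre of its underside, 100 from the dial's axis, at one of the four marked stops (dial at +-1.047 or +-2.094); which legend is at which stop changes.
- legend_bar: Fixed legend disc on the box's top beside the dial, aluminium, 38 in diameter, 4 thick, carrying in black relief (2 high) one straight bar (29 x 7). Origin: centre of its underside, 100 from the dial's axis, at one of the four marked stops (dial at +-1.047 or +-2.094); which legend is at which stop changes.
- legend_cross: Fixed legend disc on the box's top beside the dial, aluminium, 38 in diameter, 4 thick, carrying in black relief (2 high) a plus-shaped cross of two 29 x 7 bars. Origin: centre of its underside, 100 from the dial's axis, at one of the four marked stops (dial at +-1.047 or +-2.094); which legend is at which stop changes.
- legend_square: Fixed legend disc on the box's top beside the dial, aluminium, 38 in diameter, 4 thick, carrying in black relief (2 high) a solid 20 x 20 square. Origin: centre of its underside, 100 from the dial's axis, at one of the four marked stops (dial at +-1.047 or +-2.094); which legend is at which stop changes.
- plug: Loose shorting plug standing on the box top, 20 diameter, 40 high (black with a thinner brass top); leave alone. Origin: at its underside, z = 0 there.
- fuse: Loose white ceramic fuse with brass ends standing on the box top, 22 diameter, 38 high; leave alone. Origin: at its underside, z = 0 there.
- servo: Loose servo motor lying on the bench, about 160 x 80 x 94 high; leave alone. Origin: at its underside, z = 0 there.
- stepper: Loose small motor lying on the bench, about 90 x 42 x 56 high; leave alone. Origin: at its underside, z = 0 there.
- driver: Loose screwdriver lying on the bench, its length along the bench; leave alone. Origin: at its underside, z = 0 there.
- pliers: Loose pliers lying on the bench, about 170 long; leave alone. Origin: at its underside, z = 0 there.
- terminals: Loose grey terminal strip on the bench, 30 x 90 x 22 high; leave alone. Origin: at its underside, z = 0 there.

How it is judged:
By the outcome, as a careful person would: the job done as asked, in the order asked, and still so for the second after the job is handed in, with the robot touching nothing.
It also fails if it takes over 64 s, if anything falls off the work surface, if the arm or the gripper's body presses on something with over 40 N, if the wrist force passes 120 N, or if a joint passes its speed limit or range.

## Working session

There is one attempt and no reset: what is moved stays moved. The work goes in short steps, Python scripts to look and compute and a shell command to move; the robot and the scene stay as the last step left them, time stands still between calls to the robot, and variables do not carry over. Pictures are saved under pics/ and viewed, on a budget of 10 in all, crops included, one or two more only if the job needs it, and the job is handed in when it is done.

```bash
mkdir -p pics; ls
cat > h.py <<'E'
import numpy as np, cv2
from rig import manip
def snap(n,f):
    im=manip.get_image(n); cv2.imwrite(f,im["frame"][:,:,::-1]); np.savez(f[:-4]+'.npz',**{k:np.array(v) for k,v in im.items()}); return im
def ray(im,uv,z):
    p=cv2.undistortPoints(np.array(uv,float).reshape(-1,1,2),np.array(im["K"],float),np.array(im["distortion"],float)).reshape(-1,2)
    R=np.array(im["R"]);t=np.array(im["t"]);c=-R.T@t
    d=np.c_[p,np.ones(len(p))]@R
    return c+d*((z-c[2])/d[:,2])[:,None]
def proj(im,X):
    R=np.array(im["R"]);return cv2.projectPoints(np.array(X,float).reshape(-1,1,3),cv2.Rodrigues(R)[0],np.array(im["t"],float),np.array(im["K"],float),np.array(im["distortion"],float))[0].reshape(-1,2)
E
python3 - <<'E'
from h import *
for n in("top","scene"):
    im=snap(n,f"pics/{n}0.png"); R=np.array(im["R"]);print(n,-R.T@np.array(im["t"]),R[2])
s=manip.get_state();print(s)
E
```

```text
pics
top [ 0.51145071 -0.03945099  1.06107767] [ 0.06249965  0.01966906 -0.99785115]
scene [ 1.54606893 -0.36428561  0.74417014] [-0.80116867  0.26537087 -0.53638331]
{'clock': 0.1, 'qpos': array([ 1.18398056e+00,  2.76516837e-01,  1.50603844e+00, -1.00483576e-05,
        1.36070213e+00, -1.20992305e-01]), 'qd': array([ 0.00057441, -0.00192612, -0.00219095, -0.00054236, -0.00050871,
       -0.00080401]), 'effort': array([ 1.77861868e-03, -4.17698014e+01, -2.46404064e+01, -1.06880699e-05,
        5.82082270e-03, -1.20358993e-05]), 'position': array([0.15087331, 0.55434653, 0.23052201]), 'ee_rot': array([ 0.70072564,  0.09313497,  0.7010146 , -0.09427614]), 'contact_force': array([0.09507915, 1.15417796, 0.45672148]), 'moment': array([0.04835597, 0.07183899, 0.04243593]), 'width': 0.08564419459880404}
```

View pics/top0.png

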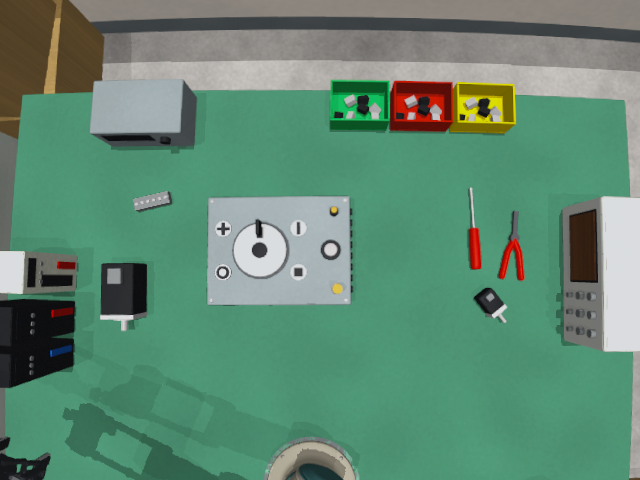

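View pics/scene0.png

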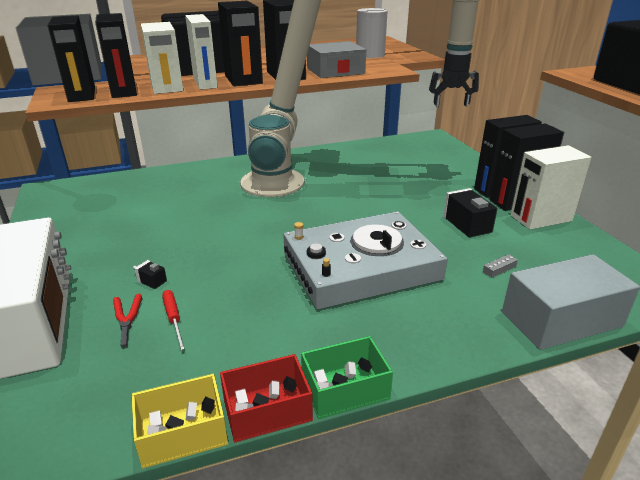

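The top view shows the box upright, with the robot at the bottom and world +y to the left. The dial is at (260,250) with its tab pointing up at (258,228), and the button is at (331,250). The ring is at lower left (223,272), which suggests the stop at +2.094. The cross is at (223,229), the bar at (298,228) and the square at (298,272). The scene view agrees. Next I measure positions.

Run:
```python
from h import *
im=dict(np.load('pics/top0.npz')); f=im["frame"]; g=cv2.cvtColor(f,cv2.COLOR_RGB2GRAY)
hsv=cv2.cvtColor(f,cv2.COLOR_RGB2HSV)
def blob(mask,c,z,r=30):
    n,l,st,ce=cv2.connectedComponentsWithStats(mask.astype(np.uint8))
    i=min([k for k in range(1,n) if st[k,4]>15],key=lambda k:np.hypot(*(ce[k]-c)))
    return ce[i],st[i,4],ray(im,ce[i],z)[0]
br=(g>215)
for nm,c,z in(("cross",(223,229),.074),("bar",(298,228),.074),("ring",(223,272),.074),("sq",(298,272),.074)):
    # filled disc
    m=np.zeros_like(g);cn,_=cv2.findContours(br.astype(np.uint8),cv2.RETR_EXTERNAL,cv2.CHAIN_APPROX_NONE)
    k=min([q for q in cn if cv2.contourArea(q)>60],key=lambda q:np.hypot(*(np.array(cv2.minEnclosingCircle(q)[0])-c)))
    (u,r)=cv2.minEnclosingCircle(k);print(nm,u,r,ray(im,u,z)[0].round(4))
k=min([q for q in cn if cv2.contourArea(q)>800],key=lambda q:np.hypot(*(np.array(cv2.minEnclosingCircle(q)[0])-(260,250))))
u,r=cv2.minEnclosingCircle(k);print("dial",u,r,ray(im,u,.085)[0].round(4))
print("hub",blob(g<60,(259,250),.091))
print("tab",blob(g<60,(259,228),.121))
print("button",blob((g>150)&(cv2.circle(np.zeros_like(g),(331,250),9,255,-1)>0),(331,250),.09))
# box top: not green, grey
m=((hsv[...,1]<60)&(g>100)).astype(np.uint8); cn,_=cv2.findContours(m,cv2.RETR_EXTERNAL,cv2.CHAIN_APPROX_NONE)
k=[q for q in cn if cv2.pointPolygonTest(q,(280,210),False)>0][0]
b=cv2.boxPoints(cv2.minAreaRect(k));print("box",ray(im,b,.07).round(4).tolist())
print("plug",ray(im,(334,210),.11).round(3),"fuse",ray(im,(337,289),.108).round(3))
for s in("top","scene"):
    im2=dict(np.load(f'pics/{s}0.npz'));
c=cv2.resize(im2["frame"][200:310,270:460],(760,440),interpolation=cv2.INTER_CUBIC)
a=cv2.resize(f[190:310,200:360],(800,600),interpolation=cv2.INTER_CUBIC)
cv2.imwrite('pics/c1.png',a[:,:,::-1])
```

```text
cross (259.4583435058594, 249.81944274902344) 25.572288513183594 [0.5617 0.1226 0.074 ]
bar (259.4583435058594, 249.81944274902344) 25.572288513183594 [0.5617 0.1226 0.074 ]
ring (259.4583435058594, 249.81944274902344) 25.572288513183594 [0.5617 0.1226 0.074 ]
sq (259.4583435058594, 249.81944274902344) 25.572288513183594 [0.5617 0.1226 0.074 ]
dial (259.4583435058594, 249.81944274902344) 25.572288513183594 [0.5611 0.1208 0.085 ]
hub (array([257.49074074, 248.7962963 ]), np.int32(108), array([0.56303894, 0.1243261 , 0.091     ]))
tab (array([258.3956044 , 228.21978022]), np.int32(91), array([0.60637707, 0.11854233, 0.121     ]))
button (array([330.26356589, 249.        ]), np.int32(129), array([ 0.56548305, -0.03876297,  0.09      ]))
box [[0.4355, 0.2411, 0.07], [0.685, 0.2498, 0.07], [0.6893, -0.082, 0.07], [0.4427, -0.0856, 0.07]]
plug [[ 0.65  -0.046  0.11 ]] fuse [[ 0.477 -0.055  0.108]]
```

View pics/c1.png

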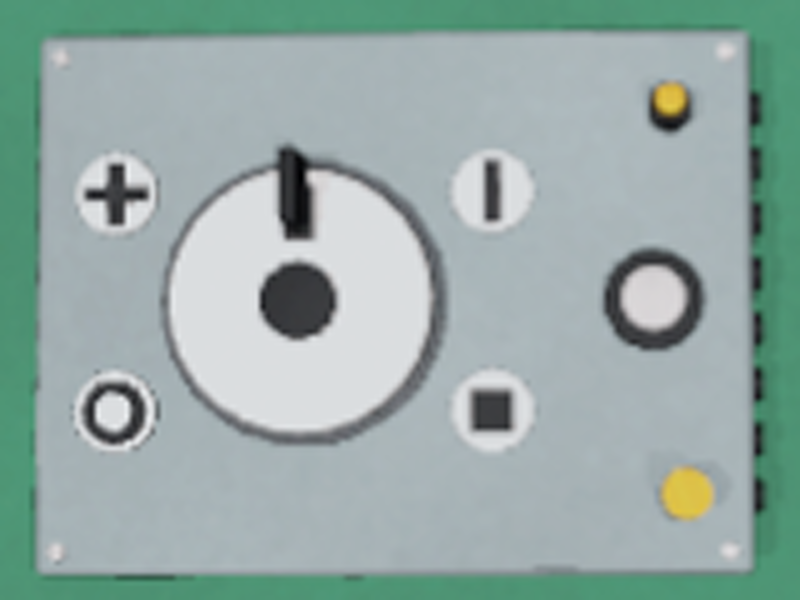

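The points agree with the given sizes. The dial axis is at (0.561, 0.121) and the button at (0.565, -0.040), which are 160 mm apart as stated. Box yaw is about 1.3°, and the ring is at the +120° stop. I'll shut the fingers and move above the tab's -y side.

```bash
python3 -m crank '{"grip":[0,0,0,0,0,0,0,0,0,0,0,0,0,0,0,0,0,0,0,0],"slide":[[46,-47.5,0],[46,-47.5,0],[46,-47.5,0],[46,-47.5,0],[46,-47.5,0],[46,-47.5,0],[46,-47.5,0],[46,-47.5,0],[46,-47.5,0],[46,-47.5,0],[46,-47.5,0],[46,-47.5,0],[46,-47.5,0],[46,-47.5,0],[46,-47.5,0],[46,-47.5,0],[46,-47.5,0],[46,-47.5,0],[46,-47.5,0],[46,-47.5,0]],"roll":[-73,-73,-73,-73,-73,-73,-73,-73,-73,-73,-73,-73,-73,-73,-73,-73,-73,-73,-73,-73]}' 30
```

```text
clock: 2.1
position: [0.6106, 0.0806, 0.2317]
ee_rot: [0.508, 0.492, 0.508, -0.492]
contact_force: [-0.5, -0.9, 0.2]
width: -0.0001
```

```bash
python3 -m crank '{"grip":[0,0,0,0,0,0,0],"slide":[[0,0,-4],[0,0,-8],[0,0,-10.5],[0,0,-12],[0,0,-13],[0,0,-13],[0,0,-13]],"roll":[0,0,0,0,0,0,0]}'
python3 - <<'E'
from h import *
a=snap("top","pics/t2.png")["frame"];b=snap("scene","pics/s2.png")["frame"]
a=cv2.resize(a[190:310,200:360],(560,420));b=cv2.resize(b[180:310,290:450],(517,420))
cv2.imwrite('pics/c2.png',np.hstack([a[:,:400],b[:,:400]])[:,:,::-1])
p=manip.get_state()["position"];print(p)
A=np.array([.561,.121])
for th in(0,15,30,45,60,75,90,100,105,110):
    f=np.radians(th+1.3);e=np.array([np.cos(f),np.sin(f)]);t=np.array([-e[1],e[0]])
    print(th,((A+.05*e-.0155*t-p[:2])*100).round(2))
E
```

```text
clock: 2.8
position: [0.6116, 0.08, 0.1021]
ee_rot: [0.508, 0.493, 0.507, -0.492]
contact_force: [-0.0, 0.3, 0.3]
width: 0.0003
[0.61199712 0.0798971  0.10262884]
0 [-0.07  2.67]
15 [0.13 4.03]
30 [-0.02  5.38]
45 [-0.52  6.65]
60 [-1.34  7.75]
75 [-2.41  8.6 ]
90 [-3.66  9.14]
100 [-4.56  9.32]
105 [-5.02  9.34]
110 [-5.47  9.33]
```

View pics/c2.png

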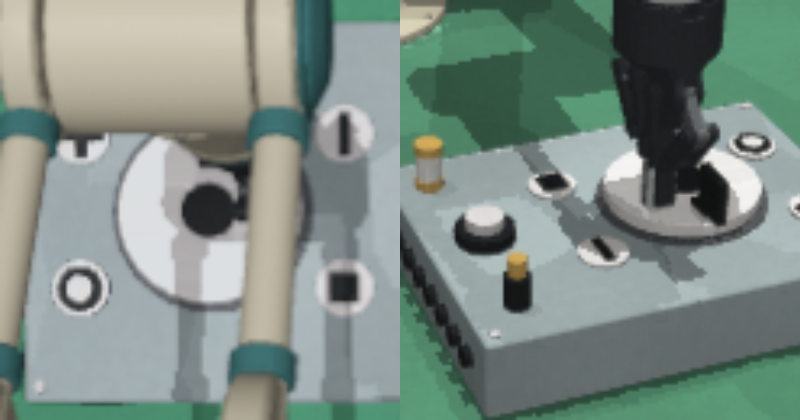

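The scene view shows the shut fingertips beside the tab on its -y side, above the dial face and clear of the other parts. Now I push round the arc, rolling with it.

```bash
python3 -m crank '{"grip":[0,0,0,0,0,0,0,0,0,0,0,0,0,0,0,0,0,0,0,0],"slide":[[0,1.3,0],[0,2,0],[-0.05,2.7,0],[0,3.1,0],[0.1,3.6,0],[0.13,4.03,0],[0.12,4.5,0],[0.05,4.95,0],[0,5.38,0],[-0.15,5.8,0],[-0.32,6.25,0],[-0.52,6.65,0],[-0.75,7.05,0],[-1.03,7.42,0],[-1.34,7.75,0],[-1.67,8.06,0],[-2.03,8.34,0],[-2.41,8.6,0],[-2.41,8.6,0],[-2.41,8.6,0]],"roll":[0,0,0,5,10,15,20,25,30,35,40,45,50,55,60,65,70,75,75,75]}'
python3 - <<'E'
from h import *
a=snap("top","pics/t3.png")["frame"];b=snap("scene","pics/s3.png")["frame"]
a=cv2.resize(a[190:310,200:360],(560,420));b=cv2.resize(b[180:310,290:450],(517,420))
cv2.imwrite('pics/c3.png',np.hstack([a[:,:400],b[:,117:]])[:,:,::-1])
E
```

```text
clock: 4.9
position: [0.5872, 0.1663, 0.1015]
ee_rot: [0.703, 0.082, 0.702, -0.082]
contact_force: [1.1, 1.2, 0.2]
width: 0.0
```

View pics/c3.png

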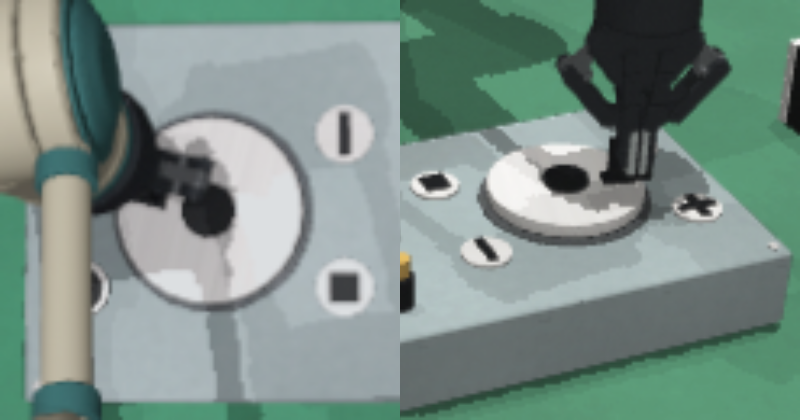

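The tab is being carried round at about 75° and is hidden behind the fingers; the other parts are undisturbed. I continue past the 90° half-way point.

```bash
python3 -m crank '{"grip":[0,0,0,0,0,0,0,0,0,0],"slide":[[-0.4,0.2,0],[-0.82,0.38,0],[-1.25,0.54,0],[-1.7,0.65,0],[-2.15,0.72,0],[-2.61,0.74,0],[-3.06,0.73,0],[-3.06,0.73,0],[-3.06,0.73,0],[-3.06,0.73,0]],"roll":[5,10,15,20,25,30,35,35,35,35]}'
```

```text
clock: 6.0
position: [0.5566, 0.1731, 0.1014]
ee_rot: [0.695, -0.133, 0.694, 0.133]
contact_force: [0.5, 0.3, -0.6]
width: -0.0001
```

Force is down, so it has snapped. I back off along the arc, lift, and move above the button, then check.

```bash
python3 -m crank '{"grip":[0,0,0,0,0,0,0,0,0,0,0,0,0,0,0,0,0,0],"slide":[[1,0.1,0],[2,0.1,0],[2.5,0,0],[2.5,0,0],[2.5,0,4],[2.5,0,8],[2.5,0,8],[0.9,-21.3,8],[0.9,-21.3,8],[0.9,-21.3,8],[0.9,-21.3,8],[0.9,-21.3,8],[0.9,-21.3,8],[0.9,-21.3,8],[0.9,-21.3,8],[0.9,-21.3,8],[0.9,-21.3,8],[0.9,-21.3,8]],"roll":[0,0,0,0,0,0,0,0,0,0,0,-20,-20,-20,-20,-20,-20,-20]}'
python3 - <<'E'
from h import *
a=snap("top","pics/t4.png")["frame"];b=snap("scene","pics/s4.png")["frame"]
a=cv2.resize(a[190:310,200:360],(560,420));b=cv2.resize(b[180:310,290:450],(517,420))
cv2.imwrite('pics/c4.png',np.hstack([a[:,:320],b[:,:480]])[:,:,::-1])
# button-cap top height: same cap centre in both first views
A=dict(np.load('pics/top0.npz'));B=dict(np.load('pics/scene0.npz'))
g=cv2.cvtColor(B["frame"],cv2.COLOR_RGB2GRAY)[235:262,300:332]
cv2.imwrite('pics/b.png',cv2.resize(g,None,fx=8,fy=8))
for z in(.08,.085,.09,.095,.1):
    X=ray(A,(330.6,249.4),z); print(z,X.round(4),proj(B,X).round(1))
E
```

```text
clock: 7.8
position: [0.5653, -0.0396, 0.1813]
ee_rot: [0.707, -0.011, 0.707, 0.011]
contact_force: [1.2, -0.5, 0.0]
width: -0.0001
0.08 [[ 0.5651 -0.0395  0.08  ]] [[314.4 250.1]]
0.085 [[ 0.5649 -0.0395  0.085 ]] [[314.4 248.2]]
0.09 [[ 0.5646 -0.0395  0.09  ]] [[314.3 246.4]]
0.095 [[ 0.5643 -0.0395  0.095 ]] [[314.2 244.5]]
0.1 [[ 0.5641 -0.0395  0.1   ]] [[314.2 242.7]]
```

View pics/c4.png

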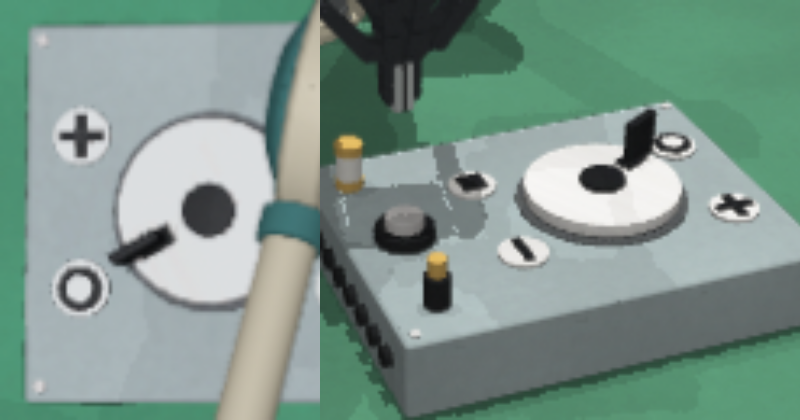

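View pics/b.png

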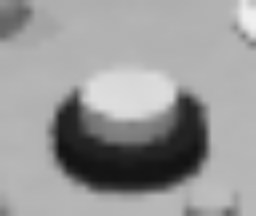

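The tab points at the ring: its base lies in direction ≈122° from the hub, at the stop. The plug, fuse and legends are unmoved. The cap centre in the scene view, (316,247), gives a cap top at z ≈ 0.089. Now I press in stages, watching the force.

```bash
python3 -m crank '{"grip":[0,0,0,0,0,0,0,0],"slide":[[0,0,-3],[0,0,-6],[0,0,-7.5],[0,0,-8.5],[0,0,-9],[0,0,-9.3],[0,0,-9.3],[0,0,-9.3]],"roll":[0,0,0,0,0,0,0,0]}'; python3 -m crank '{"grip":[0,0,0],"slide":[[0,0,-0.3],[0,0,-0.3],[0,0,-0.3]],"roll":[0,0,0]}';python3 -m crank '{"grip":[0,0,0],"slide":[[0,0,-0.2],[0,0,-0.2],[0,0,-0.2]],"roll":[0,0,0]}'
```

```text
clock: 8.7
position: [0.5656, -0.0398, 0.0893]
ee_rot: [0.707, -0.011, 0.707, 0.011]
contact_force: [-2.1, 0.8, 3.1]
width: 0.0002
clock: 9.0
position: [0.566, -0.04, 0.0861]
ee_rot: [0.708, -0.011, 0.706, 0.011]
contact_force: [-1.8, 0.6, 5.6]
width: -0.0002
clock: 9.3
position: [0.566, -0.04, 0.0859]
ee_rot: [0.708, -0.011, 0.706, 0.011]
contact_force: [-4.6, 1.3, 16.4]
width: 0.0002
```

It bottomed: 16 N with travel stopped at z ≈ 0.086. I release and retreat clear.

```bash
python3 -m crank '{"grip":[0,0,0,0,0,0,0,0,0,0,0,0,0,0,0,0],"slide":[[0,0,0],[0,0,0],[0,0,0.5],[0,0,1],[0,0,3],[0,0,7],[0,0,12],[0,0,15],[-15,-18,15],[-15,-18,15],[-15,-18,15],[-15,-18,15],[-15,-18,15],[-15,-18,15],[-15,-18,15],[-15,-18,15]],"roll":[0,0,0,0,0,0,0,0,0,0,0,0,0,0,0,0]}'
python3 - <<'E'
from h import *
a=snap("top","pics/t5.png")["frame"];b=snap("scene","pics/s5.png")["frame"]
a=cv2.resize(a[190:310,200:360],(480,360));b=cv2.resize(b[200:300,270:450],(320,178)); b=np.vstack([b,b*0,b[:4]*0])
cv2.imwrite('pics/c5.png',np.hstack([a,b[:360]])[:,:,::-1])
E
```

```text
clock: 10.9
position: [0.4161, -0.2195, 0.2332]
ee_rot: [0.707, -0.011, 0.707, 0.011]
contact_force: [0.4, 0.3, 0.1]
width: -0.0001
```

View pics/c5.png

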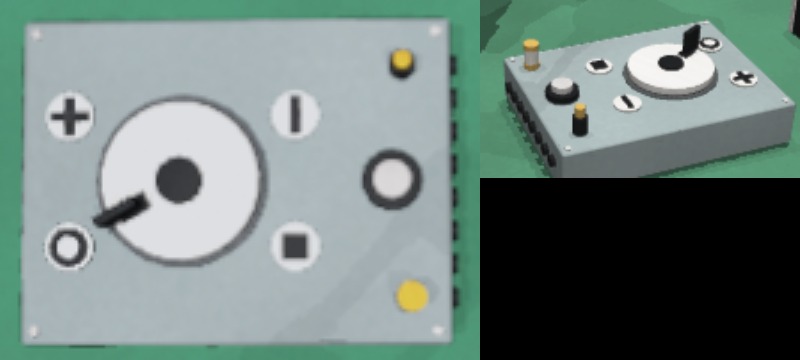

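The tab points at the ring, the button is back up, the plug and fuse stand where they were, and the arm is clear. I'm handing in.

```bash
python3 -c "from rig import manip; manip.sign_off()"
```

```text
the job is handed in; nothing more can be done
```

I pushed the tab round from its -y side with the shut fingertips, through two clicks to the +120° stop, where it points at the open-ring legend. I then pressed the button and let it come back up, and handed the job in at about 11 s on the robot's clock.

- **Dial:** the picture before the press put the tab at about 122°. Box yaw (about 1.3°) accounts for most of the difference from 120°. It was still there in the last picture.
- **Button:** it bottomed at z ≈ 0.086 m, where a further 2 mm commanded gave almost no travel and the force rose to about 16 N. Full press needs about 5 N. The last picture shows it back up.
- **Everything else:** in the last picture the plug, fuse and legends are where they began. I did not re-measure the loose items on the bench, but the fingers never came down near them.
- **Arm:** it is clear of everything, with the force reading near zero. No check failed or disagreed; sign-off reports no verdict.

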